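Bring the vial tray out for a look and send it home

TASK

Two white bench storage units stand side by side, a wide one and a narrow one. Pull the tray of the wide unit out by its handle until it locks, let go, move clear and leave it standing out on its own for two seconds so that the vials can be looked at, then press the release key on top of the wide unit so that the tray runs back fully home. Leave the narrow unit's tray shut.

Things in the scene. Friction and masses are not known exactly. Their poses are not given: they have to be found in the camera images.
- tray_handle (a point): Middle of the handle bar of the wide unit's tray: a level round steel bar, 10 mm thick, 100 mm long between two posts, across the tray's aluminium front. The point lies on the bar's axis, 85 mm above the bench, 45 mm before the tray's front face. y runs along the bar, z up, x from the bar into the unit: pull towards -x. The wide unit: white box fixed to the bench, 190 wide, 220 deep, 115 mm high.
- release_top (a point): Centre of the top of the wide unit's release key: a grey rectangular key, 42 mm wide, 30 deep, on top of the unit, 99 mm straight beyond the handle bar (+x of its frame) with the tray home; it stays there when the tray slides. Its top is 135 mm above the bench, 20 mm above the unit's top. It springs up; pressed straight down it goes 8 mm (1.5 N rising to 5 N); 6 mm or more frees the lock.
- tray (a joint): How far the wide unit's tray is out, m: 0 home, 0.110 where it locks, 0.118 the end stop. Pull to 0.112 to 0.118; let go, it rests on the lock at 0.110. A spring draws it home with 1.6 to 3.5 N; a few N more just before the lock, while the key dips and pops up. Let go short of the lock, it runs home. Freed by the key it runs home, damped, within 2 s; hold the key down for about 0.3 s.
- narrow_tray (a joint): How far the narrow unit's tray is out, m: 0 shut. To be left alone. The narrow unit has the same depth, height, handle bar and key as the wide one, but is only 130 mm wide; it stands to the left or to the right of it.

How it is judged:
By the outcome, as a careful person would: the job done as asked, in the order asked, and still so for the second after the job is handed in, with the robot touching nothing.
It also fails if it takes over 48 s, if anything falls off the work surface, if the arm or the gripper's body presses on something with over 40 N, if the wrist force passes 120 N, or if a joint passes its speed limit or range.

ROBOT

A 6-joint arm with a two-finger parallel gripper is mounted at the origin on the work surface. World frame = base frame: x ahead of the robot, y to its left, z up, the work surface at z = 0. Lengths are in m, angles in degrees, forces in N, time in s.
With the tool pointing down it reaches from about 0.325 to 0.9 m from the base axis. Payload 6.1 kg.
Tool frame: the origin (TCP) lies midway between the tips of the shut fingers; the grasp point (between the pads) lies 19 mm behind it; z points along the fingers, x is the direction in which the jaws open and shut, and the axes are right-handed (so a half turn about z gives the same grasp; the last joint's range is limited). The gripper opens to 85 mm and grips with 20 to 120 N. Pads are 22 mm wide; open, the fingers measure 114 mm over their backs; the gripper's body (76 mm by 85 mm) begins 54 mm behind the grasp point. The pads swing forward as they close: fully open they stand 13 mm farther back than shut.
Start: joints at [61.072, 12.628, 87.462, -0, 79.91, -7.225], TCP at [0.231, 0.581, 0.231] pointing down, gripper open.
Joint ranges: [-170.65, 170.65], [-52.31, 119.04], [5.05, 147.46], [-71.25, 251.25], [11.57, 151.72], [-153.62, 153.62]. Speed limits (degrees/s): [147.25, 147.25, 172.46, 180, 180, 180].

INTERFACE

Orientations are given as a 3x3 rotation matrix whose columns are the frame's x, y, z axes.
In Python, from workcell import arm gives the robot as it stands. The module is installed in compiled form; this text tells all that it offers.
- The arm moves only by the tool send_rows, never from a script. Its argument "motion" is a list that holds one entry, the list of rows, each a list of 7 numbers: the turn, a rotation vector about the tool's x, y, z in degrees, then the shift along the tool's x, y, z in mm, then the finger opening in mm, from 0 to 85.4. A call has 1 to 20 rows; each row is the pose to reach, as a shift and turn from the pose commanded when the call began, along the tool's axes at that moment; what a row does not reach only later rows make up. A row lasts 1/12 s, in which the tool goes at most 41.7 mm and 7.16 degrees, less where a joint would pass 70% of its speed; a pose out of reach is approached as far as the arm can. A call with a gripper value outside its range is refused whole. The fingers move at their own pace and stop on an object; the grip force is fixed at half the most. Time passes only in rows, so rows that repeat a pose let the fingers close. It gives the time, the measured TCP pose, the force and the opening at its end, in the units of the state.
- arm.observe(): the state, without advancing time (a new reading comes with each control period).
- arm.get_image(name): name is "scene" or "top"; returns a dict with "color" (420x560x3 uint8, red, green, blue), "K" (3x3 intrinsics, pixels), "R" (3x3) and "t" (3): a world point X has camera coordinates R X + t. Camera axes: x right, y down, z forward; pixel columns grow to the right and rows downward; lengths in m; the calibration is good to about 2 mm. A picture is of the moment at which its call begins. There is no depth.
- arm.close_job(): hands the job in, once; it reports no verdict.
Trained networks look in the newest picture that a camera, given by its name, has taken for a name from the list of things; names that differ only in an ending like _2 or _b are one class to them, and where a whole thing is asked for, a point or a joint stands for the part that bears it (a point fixed in the world has none). Each returns a list of dicts, best first, with "confidence" (0 to 1); they miss things now and then, are a little off and sometimes report something else, mostly with a low value. They report only what shows in the picture. A call takes as long as a camera call.
- arm.look_for(camera, thing): "extent" ([centre column, centre row, width, height] in pixels, round what is visible of it).
- arm.masks_of(camera, thing): "mask" (420x560 bool, what is visible of it) and "extent" ([centre column, centre row, width, height] in pixels, round what is visible of it).
- arm.tip_of(camera, thing): "centre" ([column, row] in pixels: a listed point, or the origin of a listed thing).
The state is a dict: "clock": time; "joints": joint angles; "joint_velocities": joint speeds; "joint_torque": joint torques, N m; "tool_pos": TCP position; "orientation": TCP orientation; "ft_force": force on the tool from outside, world axes, zero at the start; "torque": the same for the moment, N m; "opening": opening from 0.0 (shut) to 1.0 (fully open).
Only numpy, scipy, OpenCV 4.12 (cv2) and the standard library are available. Lean on these libraries where they do the work, as an engineer would, in place of code of your own. Each camera call takes 0.05 s, during which the arm holds its last target.

## Working session

There is one attempt and no reset: what is moved stays moved. The work goes in short steps, Python scripts to look and compute and a tool call to move; the robot and the scene stay as the last step left them, time stands still between calls to the robot, and variables do not carry over. Pictures are saved under pics/ and viewed, and the job is handed in when it is done.

Besides the shell and the picture viewer there is one more tool, called in YAML: its name, and indented under it one key for each argument. send_rows: Moves the arm, as the interface text tells. Its arguments: {"type":"object","properties":{"motion":{"type":"array","items":{"type":"array","items":{"type":"array","items":{"type":"number"}}}}},"required":["motion"]}

```bash
mkdir -p pics; python3 - <<'E'
from workcell import arm
import cv2,numpy as np
s=arm.observe();print(s)
for c in("scene","top"):
    d=arm.get_image(c);cv2.imwrite(f"pics/{c}0.png",d["color"][:,:,::-1])
    print(c,d["K"].tolist(),d["R"].tolist(),d["t"].tolist())
    np.savez(f"{c}.npz",**{k:d[k] for k in"KRt"})
    for t in("tray_handle","release_top"):print(t,arm.tip_of(c,t))
    for t in("tray","narrow_tray"):print(t,arm.look_for(c,t))
E
```

```text
{'clock': 0.0, 'joints': array([ 6.10699485e+01,  1.26755860e+01,  8.75262821e+01,  2.01558074e-05,
        7.99111103e+01, -7.22496293e+00]), 'joint_velocities': array([ 0.06750301, -0.01373544, -0.03968764, -0.10558978, -0.07728196,
        0.08522113]), 'joint_torque': array([-2.80359731e-03, -4.96900213e+01, -3.89392591e+01, -3.00129705e-04,
        1.10316873e-02, -1.04526376e-05]), 'tool_pos': array([0.23084702, 0.58014446, 0.23019075]), 'orientation': array([[ 3.69828398e-01,  9.29099589e-01, -9.54165225e-04],
       [ 9.29098019e-01, -3.69829545e-01, -1.72561067e-03],
       [-1.95614265e-03, -2.48333192e-04, -9.99998056e-01]]), 'ft_force': array([ 0.34064856, -0.03803393, -0.01494267]), 'torque': array([ 0.00492033,  0.03818026, -0.00451085]), 'opening': 0.9976917499609658}
scene [[438.1316387228024, 0.0, 285.05195253902286], [0.0, 438.1316387228024, 211.1214817534845], [0.0, 0.0, 1.0]] [[0.0734395531972833, 0.9971097752708893, -0.019460937423980668], [0.7337665314706734, -0.06723870503172963, -0.6760662939676502], [-0.6754208386773985, 0.03537022200796532, -0.73658376175111
[... 270 characters left out ...]
{'extent': [409.0, 194.9, 66.7, 57.9], 'confidence': 0.65}]
top [[386.4625484029278, 0.0, 277.78829434306886], [0.0, 386.4625484029278, 209.09658466582607], [0.0, 0.0, 1.0]] [[0.01856848691557059, -0.9998256788584369, -0.0019552976582560065], [-0.9690433275979934, -0.01751519310581068, -0.24626864852894728], [0.24619147128094082, 0.00646760432712598, -0.9691996334929112]] [-0.023093362027122713, 0.6364679128586334, 0.6220201664046648]
tray_handle [{'centre': [356.2, 242.8], 'confidence': 0.84}]
release_top [{'centre': [363.9, 176.2], 'confidence': 0.59}]
tray [{'extent': [355.5, 227.2, 106.4, 38.5], 'confidence': 0.82}]
narrow_tray [{'extent': [164.7, 233.9, 83.5, 47.4], 'confidence': 0.72}]
```

View pics/scene0.png

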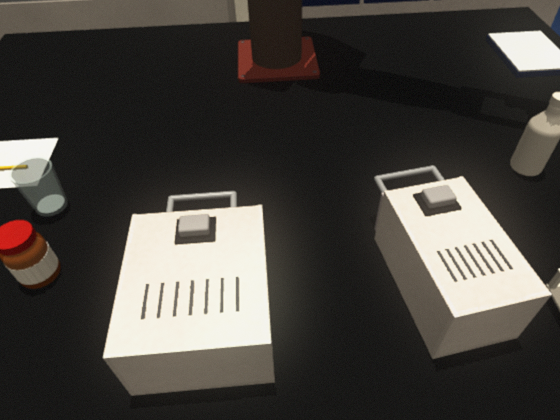

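View pics/top0.png

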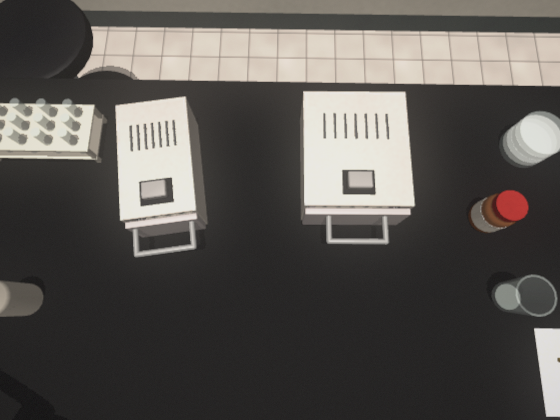

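```bash
cat > h.py <<'E'
import numpy as np
def ray(c,u,v,z):
    d=np.load(f"{c}.npz");K,R,t=d["K"],d["R"],d["t"]
    o=-R.T@t;r=R.T@np.linalg.solve(K,[u,v,1.])
    return o+r*(z-o[2])/r[2]
def proj(c,X):
    d=np.load(f"{c}.npz");p=d["K"]@(d["R"]@np.array(X)+d["t"]);return p[:2]/p[2]
E
python3 - <<'E'
from h import *
h1=ray("scene",202.3,198,.085);h2=ray("top",356.2,242.8,.085)
k1=ray("scene",194.6,221.8,.135);k2=ray("top",363.9,176.2,.135)
print(h1,h2,k1,k2)
for h,k in((h1,k1),(h2,k2)):
    d=(k-h)[:2];print(np.linalg.norm(d),np.degrees(np.arctan2(d[1],d[0])))
E
```

```text
[ 0.58385083 -0.15180794  0.085     ] [ 0.57666776 -0.15067597  0.085     ] [ 0.67895959 -0.14934992  0.135     ] [ 0.68316729 -0.15739318  0.135     ]
0.09514051866944577 1.480437499822995
0.10671116160560516 -3.6090173411244626
```

The wide unit is on the right of the robot. In the top view its bar runs from about (328,241) to (387,242) and its key is at (360,179). In the scene view its bar is at (202,197) and its key at (194,223). I'll refine the yaw and centre by fitting the box model to the corners.

```bash
python3 - <<'E'
import cv2
a=cv2.imread("pics/top0.png")[80:260,290:430];cv2.imwrite("pics/topz.png",cv2.resize(a,None,fx=3.3,fy=3.3,interpolation=cv2.INTER_CUBIC))
b=cv2.imread("pics/scene0.png")[180:400,100:290];cv2.imwrite("pics/scz.png",cv2.resize(b,None,fx=2.7,fy=2.7,interpolation=cv2.INTER_CUBIC))
E
```

```text
(no output)
```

View pics/topz.png

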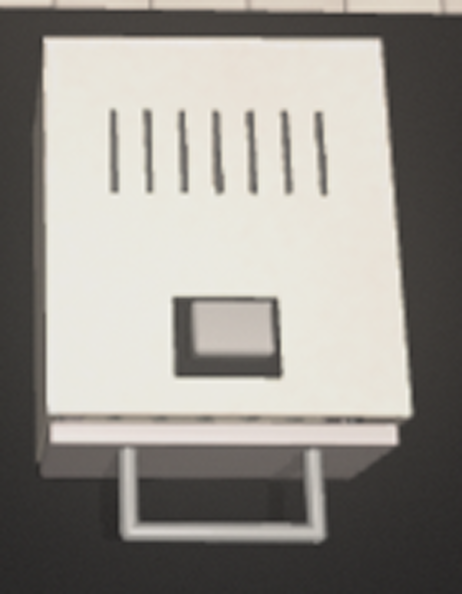

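View pics/scz.png

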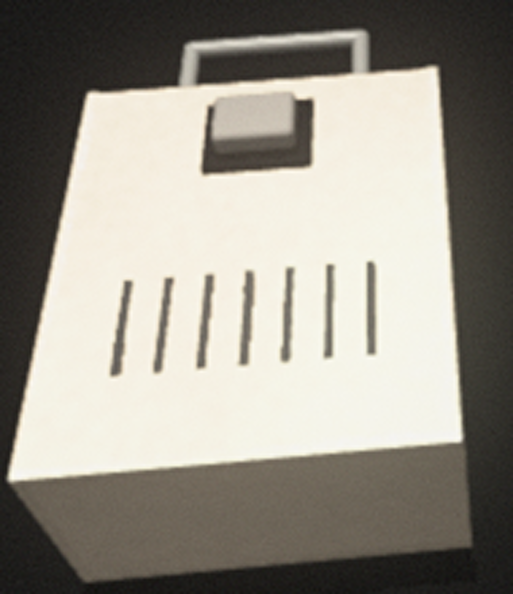

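```bash
python3 - <<'E'
from h import *
from scipy.optimize import least_squares
T=lambda p:np.array(p)/3.3+[290,80]
S=lambda p:np.array(p)/2.7+[100,180]
obs=[]
def mod(f):
    return dict(c=[(f+.22,.095,.115),(f+.22,-.095,.115),(f,-.095,.115),(f,.095,.115)],k=[(.099,0,.135)],b=[(0,.05,.085),(0,-.05,.085)])
ot=np.array([T(p) for p in [(43,38),(381,38),(410,416),(47,415),(233,327),(128,532),(318,534)]])
# scene: right = +y
os=np.array([S(p) for p in [(462,441),(10,480),(88,93),(438,68),(254,119),(364,37),(187,46)]])
def res(q,cams=("top","scene")):
    x,y,a,f=q;m=mod(f);P=m['c']+m['k']+m['b'];c,s=np.cos(a),np.sin(a)
    W=[(x+c*p[0]-s*p[1],y+s*p[0]+c*p[1],p[2]) for p in P]
    r=[]
    if "top" in cams:r.append(np.array([proj("top",w) for w in W])-ot)
    if "scene" in cams:r.append(np.array([proj("scene",w) for w in W])-os)
    return np.concatenate(r).ravel()
for cams in(("top","scene"),("top",),("scene",)):
    r=least_squares(res,[.58,-.15,0,.05],args=(cams,),loss="soft_l1");q=r.x
    print(cams,q,np.degrees(q[2]));print(res(q,cams).reshape(-1,2).round(1).tolist())
    print("key",q[:2]+.099*np.array([np.cos(q[2]),np.sin(q[2])]))
E
```

```text
('top', 'scene') [ 0.5791483  -0.15216658  0.01174846  0.05742015] 0.67313734138455
[[-0.3, -0.3], [-0.8, 0.2], [-0.1, -0.1], [-0.4, -0.5], [-0.4, -0.2], [-0.2, 0.0], [-1.0, -0.2], [-0.1, -0.3], [-0.7, 0.2], [-0.3, -0.3], [-0.6, -0.7], [-0.6, -2.6], [-1.6, -0.1], [1.8, 1.2]]
key [ 0.67814146 -0.15100351]
('top',) [ 0.57894908 -0.15295088  0.01211027  0.05725912] 0.6938674117833081
[[0.0, -0.1], [-0.4, 0.4], [0.4, 0.0], [0.1, -0.3], [0.1, -0.0], [0.3, 0.2], [-0.5, -0.1]]
key [ 0.67794182 -0.15175199]
('scene',) [ 0.58019638 -0.15125765  0.00983088  0.05669132] 0.5632679458803664
[[0.2, 0.1], [-0.4, 0.3], [0.2, -0.2], [-0.1, -0.5], [-0.2, -2.1], [-1.0, 0.4], [2.3, 1.6]]
key [ 0.6791916  -0.15028441]
```

send_rows:
  motion:
    - [[0,0,1,-6,6,0,40],[0,0,3,-17,18,1,40],[0,0,6,-33,36,2,40],[0,0,10,-55,59,3,40],[0,0,14,-83,89,4,40],[0,0,18,-110,119,5,40],[0,0,22,-138,149,6,40],[0,0,26,-165,178,8,40],[0,0,30,-193,208,9,40],[0,0,34,-220,238,10,40],[0,0,38,-248,267,11,40],[0,0,42,-276,297,13,40],[0,0,46,-303,327,14,40],[0,0,50,-331,356,15,40],[0,0,54,-358,386,17,40],[0,0,58,-386,416,18,40],[0,0,62,-413,445,20,40],[0,0,65,-441,475,22,40],[0,0,67,-460,496,24,40],[0,0,67.6,-470,506,25,40]]

```text
clock: 2.17
tool_pos: [0.5281, -0.047, 0.2062]
orientation: [[1.0, 0.006, 0.0], [0.006, -1.0, -0.001], [0.0, 0.001, -1.0]]
ft_force: [0.2, 0.8, -0.4]
opening: 0.467
```

```bash
cat >> h.py <<'E'
def rel(tgt,yaw):
    from workcell import arm
    s=arm.observe();R=s["orientation"];p=s["tool_pos"]
    G=np.array([[np.cos(yaw),np.sin(yaw),0],[np.sin(yaw),-np.cos(yaw),0],[0,0,-1]])
    from scipy.spatial.transform import Rotation as Q
    print("t",s["clock"],"p",p.round(4),"F",s["ft_force"].round(2),"op",round(s["opening"],3),"j",s["joints"].round(1))
    print("shift mm",(R.T@(np.array(tgt)-p)*1000).round(1),"turn",Q.from_matrix(R.T@G).as_rotvec(degrees=True).round(2))
E
python3 -c "
from h import *
rel([.579,-.152,.2],.0117)"
```

```text
t 2.1667 p [ 0.5281 -0.047   0.2062] F [ 0.24  0.83 -0.4 ] op 0.467 j [-1.360e+01  7.000e-01  1.032e+02 -1.000e-01  7.600e+01 -1.390e+01]
shift mm [ 50.2 105.4   6.4] turn [ 0.07 -0.03 -0.3 ]
```

send_rows:
  motion:
    - [[0,0,0,10,21,1,40],[0,0,0,25,52,3,40],[0,0,0,40,84,5,40],[0,0,0,47,98,6,40],[0,0,0,50,105,6,40],[0,0,0,50,105,6,40],[0,0,0,50,105,6,40]]

```text
clock: 2.75
tool_pos: [0.5782, -0.1466, 0.2002]
orientation: [[1.0, 0.012, -0.001], [0.012, -1.0, 0.001], [-0.001, -0.001, -1.0]]
ft_force: [0.2, -0.7, -0.6]
opening: 0.469
```

```bash
python3 -c "
from h import *
rel([.579,-.152,.066],.0117)
from workcell import arm
import cv2
d=arm.get_image('scene');cv2.imwrite('pics/s1.png',d['color'][:,:,::-1])"
```

```text
t 2.75 p [ 0.5782 -0.1466  0.2002] F [ 0.18 -0.73 -0.61] op 0.469 j [-21.8  10.1  93.7   0.   76.2 -22.5]
shift mm [  0.8   5.5 134.1] turn [-0.05  0.04  0.03]
```

View pics/s1.png

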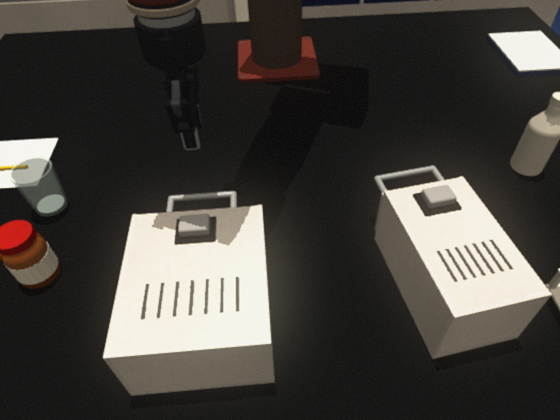

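The scene view shows the fingers above the bar, with the tip near (192,147) and nothing disturbed. Next I go down.

send_rows:
  motion:
    - [[0,0,0,1,3,8,40],[0,0,0,1,5,25,40],[0,0,0,1,5,45,40],[0,0,0,1,5,65,40],[0,0,0,1,5,85,40],[0,0,0,1,5,105,40],[0,0,0,1,5,120,40],[0,0,0,1,5,130,40],[0,0,0,1,5,134,40],[0,0,0,1,5,134,40],[0,0,0,1,5,134,40]]

```text
clock: 3.72
tool_pos: [0.5802, -0.1523, 0.067]
orientation: [[1.0, 0.013, 0.001], [0.013, -1.0, -0.0], [0.001, 0.0, -1.0]]
ft_force: [0.8, -0.6, -0.1]
opening: 0.469
```

```bash
python3 -c "
from h import *
rel([.579,-.152,.066],.0117)
from workcell import arm
import cv2
for c in('scene','top'):
  d=arm.get_image(c);cv2.imwrite(f'pics/{c}2.png',d['color'][:,:,::-1])"
```

```text
t 3.7167 p [ 0.5802 -0.1523  0.067 ] F [ 0.81 -0.57 -0.14] op 0.469 j [-22.2  18.9  98.7   0.   62.4 -23. ]
shift mm [-1.2 -0.3  1. ] turn [ 0.02 -0.05  0.05]
```

View pics/scene2.png

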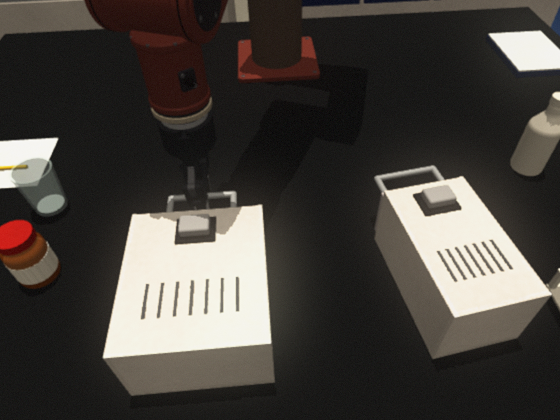

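View pics/top2.png

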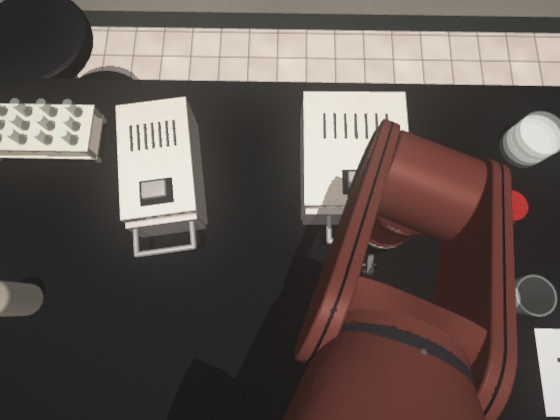

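The fingers straddle the bar in the scene view, near (200,200). The top view is hidden by the arm. Now I close.

send_rows:
  motion:
    - [[0,0,0,-1,0,1,25],[0,0,0,-1,0,1,15],[0,0,0,-1,0,1,0],[0,0,0,-1,0,1,0],[0,0,0,-1,0,1,0],[0,0,0,-1,0,1,0],[0,0,0,-1,0,1,0],[0,0,0,-1,0,1,0]]

```text
clock: 4.48
tool_pos: [0.5794, -0.1527, 0.066]
orientation: [[1.0, 0.012, 0.001], [0.012, -1.0, -0.0], [0.001, 0.0, -1.0]]
ft_force: [1.5, 0.5, 5.2]
opening: 0.093
```

send_rows:
  motion:
    - [[0,0,0,-3,0,0,0],[0,0,0,-9,0,0,0],[0,0,0,-17,0,0,0],[0,0,0,-26,0,0,0],[0,0,0,-35,0,0,0],[0,0,0,-44,0,0,0],[0,0,0,-53,0,0,0],[0,0,0,-62,0,0,0],[0,0,0,-71,0,0,0],[0,0,0,-80,0,0,0],[0,0,0,-88,0,0,0],[0,0,0,-95,0,0,0],[0,0,0,-102,0,0,0],[0,0,0,-107,0,0,0],[0,0,0,-111,0,0,0],[0,0,0,-114,0,0,0],[0,0,0,-115,0,0,0],[0,0,0,-115,0,0,0],[0,0,0,-115,0,0,0],[0,0,0,-115,0,0,0]]

```text
clock: 6.15
tool_pos: [0.4639, -0.1539, 0.066]
orientation: [[1.0, 0.012, 0.002], [0.012, -1.0, -0.0], [0.002, 0.0, -1.0]]
ft_force: [2.5, 1.8, 7.0]
opening: 0.096
```

```bash
python3 -c "
from h import *
rel([.464,-.1535,.066],.0117)
from workcell import arm
import cv2
d=arm.get_image('scene');cv2.imwrite('pics/s3.png',d['color'][:,:,::-1])"
```

```text
t 6.15 p [ 0.4639 -0.1539  0.066 ] F [2.51 1.76 7.05] op 0.096 j [-27.6   4.9 115.3   0.   59.6 -28.3]
shift mm [ 0.1 -0.4 -0. ] turn [ 0.02 -0.09  0.01]
```

View pics/s3.png

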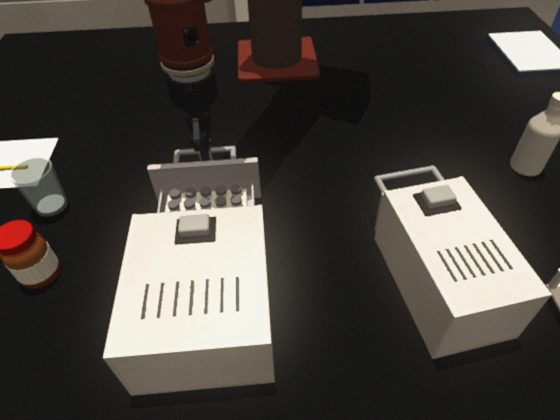

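The tray is out, with vials visible at about (205,197) and the bar still held. Now I let go and lift straight up.

send_rows:
  motion:
    - [[0,0,0,2,0,0,0],[0,0,0,3,0,0,10],[0,0,0,3,0,0,20],[0,0,0,3,0,0,32],[0,0,0,3,0,0,40],[0,0,0,3,0,0,40],[0,0,0,3,0,0,40],[0,0,0,3,0,0,40]]

```text
clock: 6.87
tool_pos: [0.4663, -0.1538, 0.065]
orientation: [[1.0, 0.012, -0.001], [0.012, -1.0, 0.0], [-0.001, -0.0, -1.0]]
ft_force: [-0.4, -0.3, 0.3]
opening: 0.47
```

```bash
python3 -c "
from h import *
rel([.464,-.1535,.2],.0117)
from workcell import arm
import cv2
d=arm.get_image('scene');cv2.imwrite('pics/s4.png',d['color'][:,:,::-1])"
```

```text
t 6.8667 p [ 0.4663 -0.1538  0.065 ] F [-0.39 -0.33  0.27] op 0.47 j [-27.5   5.4 114.9  -0.   59.7 -28.1]
shift mm [  -2.5   -0.3 -135. ] turn [-0.02  0.05  0.03]
```

View pics/s4.png

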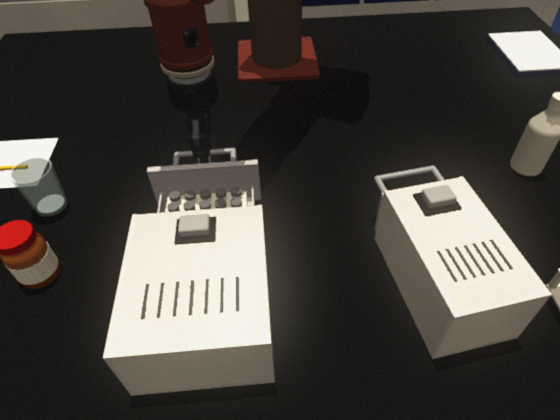

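The tray stays out on its lock, with its front at row ~165, and the gripper is off the bar. I'll lift clear and wait.

send_rows:
  motion:
    - [[0,0,0,0,0,-8,40],[0,0,0,0,0,-25,40],[0,0,0,0,0,-45,40],[0,0,0,0,0,-70,40],[0,0,0,0,0,-95,40],[0,0,0,0,0,-120,40],[0,0,0,0,0,-140,0],[0,0,0,0,0,-150,0],[0,0,0,0,0,-155,0],[0,0,0,0,0,-155,0],[0,0,0,0,0,-155,0],[0,0,0,0,0,-155,0],[0,0,0,0,0,-155,0],[0,0,0,0,0,-155,0],[0,0,0,0,0,-155,0],[0,0,0,0,0,-155,0],[0,0,0,0,0,-155,0],[0,0,0,0,0,-155,0],[0,0,0,0,0,-155,0],[0,0,0,0,0,-155,0]]

```text
clock: 8.58
tool_pos: [0.4668, -0.1539, 0.2203]
orientation: [[1.0, 0.012, 0.0], [0.012, -1.0, -0.0], [0.0, 0.0, -1.0]]
ft_force: [-0.7, -0.4, -0.5]
opening: 0.002
```

send_rows:
  motion:
    - [[0,0,0,0,0,0,0],[0,0,0,0,0,0,0],[0,0,0,0,0,0,0],[0,0,0,0,0,0,0],[0,0,0,0,0,0,0],[0,0,0,0,0,0,0],[0,0,0,0,0,0,0],[0,0,0,0,0,0,0],[0,0,0,0,0,0,0],[0,0,0,0,0,0,0],[0,0,0,0,0,0,0],[0,0,0,0,0,0,0],[0,0,0,0,0,0,0],[0,0,0,0,0,0,0],[0,0,0,0,0,0,0],[0,0,0,0,0,0,0],[0,0,0,0,0,0,0],[0,0,0,0,0,0,0],[0,0,0,0,0,0,0],[0,0,0,0,0,0,0]]

```text
clock: 10.25
tool_pos: [0.4668, -0.1538, 0.2203]
orientation: [[1.0, 0.012, -0.0], [0.012, -1.0, 0.0], [-0.0, -0.0, -1.0]]
ft_force: [-0.2, -0.3, -0.0]
opening: 0.002
```

```bash
python3 -c "
from h import *
rel([.678,-.151,.19],.0117)
from workcell import arm
import cv2
for c in('scene','top'):
  d=arm.get_image(c);cv2.imwrite(f'pics/{c}5.png',d['color'][:,:,::-1])
  t=arm.tip_of(c,'tray_handle');k=arm.tip_of(c,'release_top');print(t,k)
  if t: print(ray(c,*t[0]['centre'],.085))
  if k: print(ray(c,*k[0]['centre'],.135))"
```

```text
t 10.25 p [ 0.4668 -0.1538  0.2203] F [-0.22 -0.35 -0.01] op 0.002 j [-27.4  -5.5 107.6   0.   77.8 -28.1]
shift mm [211.2  -0.3  30.3] turn [-0.    0.    0.03]
[{'centre': [206.7, 153.0], 'confidence': 0.87}] [{'centre': [191.5, 220.6], 'confidence': 0.55}, {'centre': [203.6, 152.8], 'confidence': 0.54}]
[ 0.47166165 -0.15004882  0.085     ]
[ 0.67634705 -0.15378575  0.135     ]
[{'centre': [359.1, 304.9], 'confidence': 0.55}] [{'centre': [360.5, 175.3], 'confidence': 0.74}]
[ 0.47052023 -0.15225425  0.085     ]
[ 0.68468284 -0.15165983  0.135     ]
```

View pics/scene5.png

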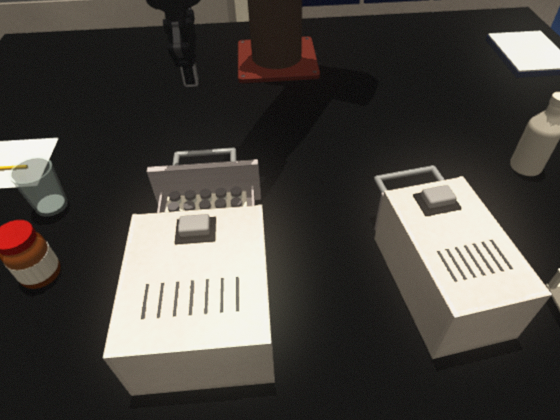

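View pics/top5.png

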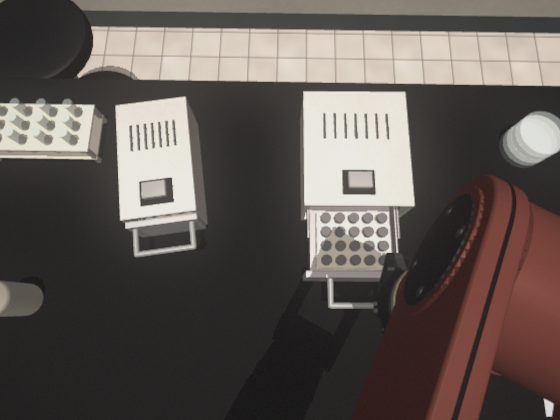

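The tray stands out alone. The bar measures x≈0.470 to 0.472, against 0.579 home, so it is about 0.109 out. The gripper is shut and has been clear for over 2 s. Now I go over the key.

send_rows:
  motion:
    - [[0,0,0,5,0,0,0],[0,0,0,18,0,2,0],[0,0,0,38,0,4,0],[0,0,0,62,0,7,0],[0,0,0,88,0,10,0],[0,0,0,115,0,14,0],[0,0,0,142,0,18,0],[0,0,0,167,0,22,0],[0,0,0,188,0,26,0],[0,0,0,202,0,29,0],[0,0,0,209,0,30,0],[0,0,0,211,0,30,0],[0,0,0,211,0,30,0],[0,0,0,211,0,30,0],[0,0,0,211,0,30,0]]

```text
clock: 11.8
tool_pos: [0.6773, -0.1514, 0.1908]
orientation: [[1.0, 0.012, 0.0], [0.012, -1.0, -0.0], [0.0, 0.0, -1.0]]
ft_force: [0.5, 1.0, -0.3]
opening: 0.001
```

```bash
python3 -c "
from h import *
rel([.678,-.151,.135],.0117)
from workcell import arm
import cv2
d=arm.get_image('scene');cv2.imwrite('pics/s6.png',d['color'][:,:,::-1])"
```

```text
t 11.8 p [ 0.6773 -0.1514  0.1908] F [ 0.5   0.95 -0.27] op 0.001 j [-19.1  23.5  78.3  -0.   78.1 -19.8]
shift mm [ 0.7 -0.4 55.8] turn [ 0.01 -0.01  0.01]
```

View pics/s6.png

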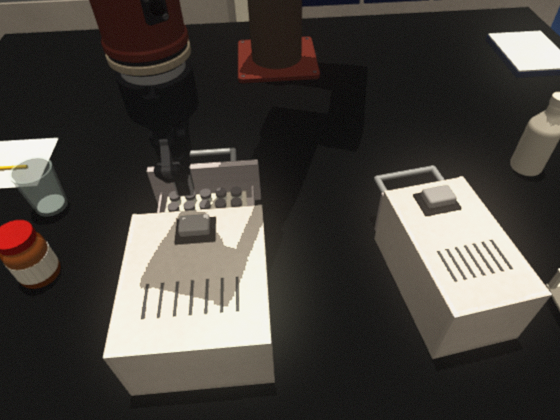

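send_rows:
  motion:
    - [[0,0,0,1,0,6,0],[0,0,0,1,0,18,0],[0,0,0,1,0,30,0],[0,0,0,1,0,42,0],[0,0,0,1,0,50,0],[0,0,0,1,0,54,0],[0,0,0,1,0,57,0],[0,0,0,1,0,60,0],[0,0,0,1,0,62,0],[0,0,0,1,0,63,0],[0,0,0,1,0,63,0],[0,0,0,1,0,63,0],[0,0,0,1,0,63,0],[0,0,0,1,0,63,0]]

```text
clock: 13.02
tool_pos: [0.6789, -0.1513, 0.1277]
orientation: [[1.0, 0.012, 0.0], [0.012, -1.0, -0.0], [0.0, 0.0, -1.0]]
ft_force: [-2.8, 1.3, 4.5]
opening: 0.001
```

```bash
python3 -c "
from h import *
rel([.678,-.151,.127],.0117)
from workcell import arm
import cv2
d=arm.get_image('scene');cv2.imwrite('pics/s7.png',d['color'][:,:,::-1])"
```

```text
t 13.0167 p [ 0.6789 -0.1513  0.1277] F [-2.78  1.31  4.5 ] op 0.001 j [-19.1  26.8  81.   -0.   72.2 -19.8]
shift mm [-0.9 -0.3  0.7] turn [ 0.01 -0.02  0.03]
```

View pics/s7.png

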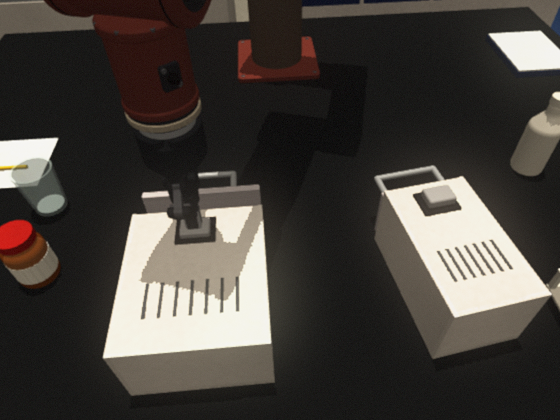

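The tray front is now at row ~190 and running home, with 4.5 N on the key. I'll hold a little longer, then lift.

send_rows:
  motion:
    - [[0,0,0,0,0,0,0],[0,0,0,0,0,0,0],[0,0,0,0,0,0,0],[0,0,0,0,0,-6,0],[0,0,0,0,0,-16,0],[0,0,0,0,0,-32,0],[0,0,0,0,0,-50,0],[0,0,0,0,0,-70,0],[0,0,0,0,0,-85,0],[0,0,0,-20,0,-95,0],[0,0,0,-50,0,-100,0],[0,0,0,-80,0,-100,0],[0,0,0,-110,0,-100,0],[0,0,0,-140,0,-100,0],[0,0,0,-165,0,-100,0],[0,0,0,-180,0,-100,0],[0,0,0,-185,0,-100,0],[0,0,0,-185,0,-100,0],[0,0,0,-185,0,-100,0],[0,0,0,-185,0,-100,0]]

```text
clock: 14.73
tool_pos: [0.4948, -0.1537, 0.2277]
orientation: [[1.0, 0.012, 0.001], [0.012, -1.0, -0.0], [0.001, 0.0, -1.0]]
ft_force: [-0.1, 0.1, -0.1]
opening: 0.003
```

send_rows:
  motion:
    - [[0,0,0,0,0,0,0],[0,0,0,0,0,0,0],[0,0,0,0,0,0,0],[0,0,0,0,0,0,0],[0,0,0,0,0,0,0],[0,0,0,0,0,0,0],[0,0,0,0,0,0,0],[0,0,0,0,0,0,0],[0,0,0,0,0,0,0],[0,0,0,0,0,0,0]]

```text
clock: 15.57
tool_pos: [0.4938, -0.1536, 0.2273]
orientation: [[1.0, 0.012, 0.0], [0.012, -1.0, -0.0], [0.0, 0.0, -1.0]]
ft_force: [-0.5, 0.2, 0.2]
opening: -0.006
```

```bash
python3 -c "
from h import *
from workcell import arm
import cv2
for c in('scene','top'):
  d=arm.get_image(c);cv2.imwrite(f'pics/{c}8.png',d['color'][:,:,::-1])
  t=arm.tip_of(c,'tray_handle');print(t)
  if t: print(ray(c,*t[0]['centre'],.085))
a=cv2.imread('pics/scene0.png').astype(int);b=cv2.imread('pics/scene8.png').astype(int)
print('diff bar/narrow',abs(a-b)[185:212,160:245].mean(),abs(a-b)[160:350,365:545].mean())"
```

```text
[{'centre': [201.7, 195.8], 'confidence': 0.76}]
[ 0.57875271 -0.1530489   0.085     ]
[{'centre': [356.0, 242.5], 'confidence': 0.82}]
[ 0.57719516 -0.1503406   0.085     ]
diff bar/narrow 13.706753812636165 1.6606627680311892
```

View pics/scene8.png

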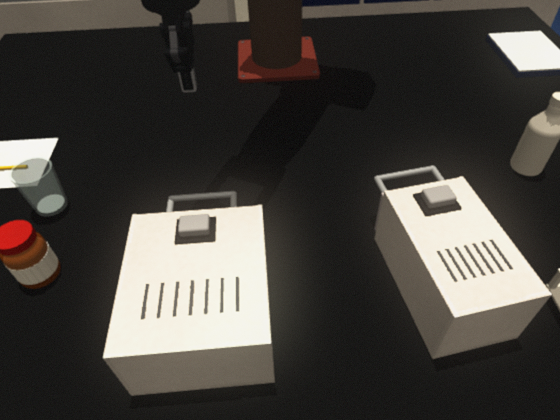

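View pics/top8.png

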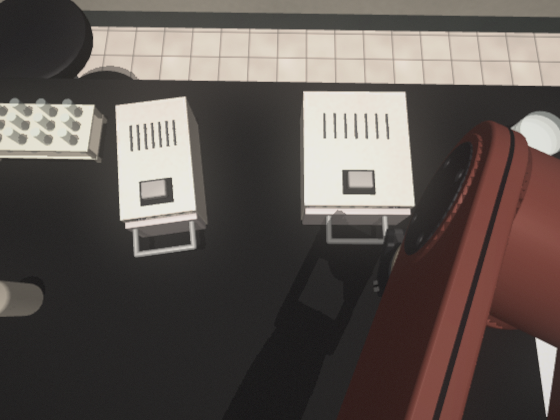

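Both views match the start. The bar is at (202,197) in the scene view and (357,242) in the top view, the key is up, the narrow tray is shut and the gripper is clear.

```bash
python3 -c "
from workcell import arm
print(arm.close_job())"
```

```text
the job is handed in; nothing more can be done
None
```

The job is done and handed in at about 16 s of the 48 s allowed. I pulled the wide unit's tray (the right-hand one) out 115 mm by its handle and let go. It settled on its lock at about 0.109 m out, measured in both cameras. It stood there on its own for well over 2 s with the gripper clear. I then pressed the release key about 7 mm at 4.5 N, held it, and lifted away while the tray ran home.

- **Wide tray:** the handle is back at x = 0.577–0.579 m, against 0.579 m at the start, and both pictures look the same as before the pull.
- **Narrow unit:** its tray stayed shut; the picture there is unchanged apart from noise.
- **Robot:** the gripper is clear and the wrist force is about zero. The readings I took never exceeded about 8 N.
- **Disagreement:** the plain picture difference around the wide handle was not near zero (13.7). I put this down to the arm's shadow, because the measured handle position agrees with home.

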